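Lean the gauge bar in the tilt stand against its set stop

ROBOT

A 6-joint arm with a two-finger parallel gripper is mounted at the origin on the work surface. World frame = base frame: x ahead of the robot, y to its left, z up, the work surface at z = 0. Lengths are in mm, angles in rad, forces in N, time in s.
With the tool pointing down it reaches from about 275 to 750 mm from the base axis. Payload 10.2 kg.
Tool frame: the origin (TCP) lies midway between the tips of the shut fingers; the grasp point (between the pads) lies 19 mm behind it (ctrl.grip_depth is the distance from the TCP to the grasp point, in mm); y points along the fingers, x is the direction in which the jaws open and shut, and the axes are right-handed (so a half turn about y gives the same grasp; the last joint's range is limited). The gripper opens to 85 mm and grips with 20 to 120 N. Pads are 22 mm wide; open, the fingers measure 114 mm over their backs; the gripper's body (76 mm by 85 mm) begins 54 mm behind the grasp point. The pads swing forward as they close: fully open they stand 13 mm farther back than shut.
Start: joints at [1.041, 0.313, 1.498, -0, 1.331, -0.223], TCP at [158.568, 500.487, 231.294] pointing down, gripper open.
Joint ranges: [-2.94, 2.94], [-0.97, 2.17], [0.19, 2.56], [-1.23, 4.37], [0.02, 3.11], [-2.88, 2.88]. Speed limits (rad/s): [2.39, 2.39, 3.01, 3.14, 3.14, 3.14].

INTERFACE

Orientations are given as a unit quaternion [w, x, y, z].
In Python, from rig import ctrl gives the robot as it stands. The module is installed in compiled form; this text tells all that it offers.
- The arm moves only by the tool drive_tool, never from a script. Its arguments are lists of equal length, an entry for each row: "gripper": the closure, from 0 (fully open) to 1 (shut); "offset": the shift along the tool's x, y, z in m, a list of three; "turn": the turn about the tool's y in degrees. In form: {"gripper": [gripper, ...], "offset": [[tx, ty, tz], ...], "turn": [turn, ...]}. A call has 1 to 20 rows; each row shifts and turns the commanded pose from where the row before left it, along the tool's axes as they then stand; what a row does not reach is not made up. A row lasts 1/12 s, in which the tool goes at most 41.7 mm and 7.16 degrees, less where a joint would pass 70% of its speed; a pose out of reach is approached as far as the arm can. A call is refused whole if a number of a shift passes 0.0417 or a number of a turn 7.16, either way. A call with a gripper value outside its range is refused whole. The fingers move at their own pace and stop on an object; "force" is the grip in N (left out, the last holds). Time passes only in rows, so rows that do not move let the fingers close. It gives the time, the measured TCP pose, the force and the opening at its end, in the units of the state.
- ctrl.sense(): the state, without advancing time (a new reading comes with each control period).
- ctrl.capture(name): name is "side" or "top"; returns (picture, depth): 420x560x3 uint8, red, green, blue; 420x560 float32, mm along the optical axis (not along the pixel's ray), 0 where there is no reading.
- ctrl.camera_params(name): a dict with "fovy" (degrees; the focal length in pixels is half the picture's height over the tangent of half this angle, whatever the lens; pixels are square), "cx", "cy" (the principal point, pixels), "view" (4x4, takes a point from world to camera coordinates). Camera axes: x right, y down, z forward; pixel columns grow to the right and rows downward; lengths in mm; the calibration is good to about 2 mm. A picture is of the moment at which its call begins. camera_params takes no time and is no camera call.
- ctrl.finish_job(): hands the job in, once; it reports no verdict.
Trained networks look in the newest picture that a camera, given by its name, has taken for a name from the list of things; names that differ only in an ending like _2 or _b are one class to them, and where a whole thing is asked for, a point or a joint stands for the part that bears it (a point fixed in the world has none). Each returns a list of dicts, best first, with "score" (0 to 1); they miss things now and then, are a little off and sometimes report something else, mostly with a low value. They report only what shows in the picture. A call takes as long as a camera call.
- ctrl.boxes_of(camera, query): "centre" ([x, y, z] in mm, in the coordinates of the camera as it stood for that picture, good to about 4 mm: the middle of the surface that is visible of it).
- ctrl.regions_of(camera, query): "mask" (420x560 bool, what is visible of it).
- ctrl.pinpoint(camera, query): "centre" ([x, y, z] in mm, in the coordinates of the camera as it stood for that picture, good to about 4 mm: a listed point, or the origin of a listed thing).
The state is a dict: "time_s": time; "joints": joint angles; "dq": joint speeds; "tau": joint torques, N m; "eef_pos": TCP position; "ee_rot": TCP orientation; "force": force on the tool from outside, world axes, zero at the start; "wrist_torque": the same for the moment, N m; "grip_width": opening from 0.0 (shut) to 1.0 (fully open).
Only numpy, scipy, OpenCV 4.12 (cv2) and the standard library are available. Lean on these libraries where they do the work, as an engineer would, in place of code of your own. Each camera call takes 0.05 s, during which the arm holds its last target.

TASK

Take the steel gauge bar from its wooden rest and set it up inclined in the tilt stand, roller end down: lower the roller onto the stand's base plate between the stop and the upright, push it firmly (about 5 N) against the stop, then lean the bar's other end gently against the upright and let go, so that the bar stays leaning square to the stand. The stop is already set and holds by friction only: do not shift it, and do not disturb the other gauges or knock the stand hard.

Things in the scene. Friction and masses are not known exactly. Their poses are not given: they have to be found in the camera images.
- bar_mid (a point): Centre of the gauge bar, the part to handle: straight ground steel bar, 25 mm wide, 14 mm thick, 186 mm long overall, 0.29 to 0.57 kg. Cross roller at its -x end, plain rounded nose at its +x end. Axes: x along the bar from roller to nose, y across its width, z out of its upper face. Starts lying level on the rest.
- bar_foot (a point): Centre of the bar's roller, 85 mm from bar_mid towards -x. The roller is 18 mm in diameter and 52 mm long along the bar's y, so it sticks out on both sides and 2 mm above and below the bar. It is smooth (friction about 0.15): unless the stop holds it, it slides away from the upright.
- bar_head (a point): Centre of the rounding of the bar's nose, 85 mm from bar_mid towards +x; radius 7 mm, as wide as the bar, smooth.
- rest: Wooden rest, fixed to the table: a strip 140 x 50 x 10 mm with two cross ridges, 14 mm long, 44 mm wide, tops 40 mm above the table, 48 mm either side of its middle. The bar starts lying on the ridges, its middle half-way between them. Origin at the centre of its underside, x along the rest.
- stand: Tilt stand, fixed to the table: a dark steel base plate 240 x 120 mm, 18 mm thick, with a grey upright and a sliding stop. Origin at the centre of its underside, z up; x runs along its length from the stop towards the upright, y across.
- upright: The upright on the base plate, a plain wall 90 mm wide, 18 mm thick and 165 mm high above the base plate. Origin at the foot of its flat working face, which is the plane x = 0 and faces -x; axes as the stand's. Origin is 75 mm from the stand's origin along x and 18 mm up.
- stop: The stop, a steel block 30 mm (x) by 76 mm wide by 20 mm high on the base plate. Origin at the foot of its working face, the plane x = 0, facing +x to the upright; axes as the stand's. It is set 88 to 125 mm from the upright's face, so the bar leans at about 50 to 65 degrees to the base plate. It slides along x if pushed with more than about 14 N.
- v_block: Bystander: dark steel block 60 x 50 x 45 mm with a groove along the top. Leave alone.
- plug_gauge: Bystander: upright steel plug gauge 32 mm in diameter, 110 mm tall. Leave alone.
- ring_gauge: Bystander: flat steel ring 76 mm in outer diameter, 22 mm high. Leave alone.
- parallel_block: Bystander: steel block 75 x 50 x 25 mm. Leave alone.
- cleaner: Bystander: white jar 56 mm in diameter, 130 mm tall. Leave alone.

How it is judged (in metres and radians):
On the way, in this order (a step that is already met when the one before it is completed fails the run):
1. the bar is lifted clear of its rest (height (world z) of bar_mid above 0.1 m), for 0.1 s.
2. held in the gripper and not yet leaning on the upright, the bar's roller is pushed against the stop with more than 2 N (contact force between bar and stop above 2 N and contact force between bar and the fingers above 1 N and contact force between bar and upright below 0.1 N and z of bar_foot in the frame of stop below 0.016 m), for 0.1 s.
At the end, for the whole second after the job is handed in: Released, at rest: roller on the base plate (4 mm), on the stop's face (3 mm, over 0.2 N), within 20 mm of the stand's middle line; nose on the upright's face (5 mm, over 0.2 N), over 100 mm above the plate; bar square to the stand within 0.12 rad; stop within 4 mm of its start (contact force between bar and stop above 0.2 N and contact force between bar and upright above 0.2 N and x of bar_foot in the frame of stop between 0.006 and 0.012 m and z of bar_foot in the frame of stop below 0.013 m and z of bar_head in the frame of upright above 0.1 m and x of bar_head in the frame of upright between -0.012 and 0 m and y of bar_foot in the frame of stand between -0.02 and 0.02 m and angle between the y axis of bar_mid and the y axis of stand, either way round below 0.12 rad and distance of stop from where it was at the start of the episode below 0.004 m and linear speed of bar below 0.01 m/s and angular speed of bar below 0.1 rad/s); the robot touches nothing.
It fails at once if the stop is shifted by more than 4 mm (distance of stop from where it was at the start of the episode above 0.004 m).
It fails at once if the bar strikes or is pressed against the stand with more than 35 N (contact force between bar and stand above 35 N).
It fails at once if a bystander is moved by more than 15 mm (distance of any of v_block, plug_gauge, ring_gauge, parallel_block, cleaner from where it was at the start of the episode above 0.015 m).
It also fails if it takes over 54 s, if anything falls off the work surface, if the arm or the gripper's body presses on something with over 40 N, if the wrist force passes 120 N, or if a joint passes its speed limit or range.

## Working session

There is one attempt and no reset: what is moved stays moved. The work goes in short steps, Python scripts to look and compute and a tool call to move; the robot and the scene stay as the last step left them, time stands still between calls to the robot, and variables do not carry over. Pictures are saved under pics/ and viewed, and the job is handed in when it is done.

Besides the shell and the picture viewer there is one more tool, called after "Call:" as name(argument=value, ...) on one line, values as JSON. drive_tool: Moves the arm, as the interface text tells. Its arguments: {"type":"object","properties":{"gripper":{"type":"array","items":{"type":"number"}},"offset":{"type":"array","items":{"type":"array","items":{"type":"number"}}},"turn":{"type":"array","items":{"type":"number"}},"force":{"type":"number"}},"required":["gripper","offset","turn"]}

```bash
mkdir -p pics
cat > h.py <<'E'
import numpy as np,cv2
from rig import ctrl
def K(n):
    p=ctrl.camera_params(n); f=210/np.tan(np.radians(p['fovy'])/2); return f,p['cx'],p['cy'],np.array(p['view'])
def w(n,c):
    V=K(n)[3]; return (np.linalg.inv(V)@np.r_[c,1])[:3]
def cloud(n,d):
    f,cx,cy,V=K(n); v,u=np.indices(d.shape); P=np.stack([(u-cx)/f*d,(v-cy)/f*d,d,np.ones_like(d)],-1)
    return (P@np.linalg.inv(V).T)[...,:3]
E
python3 - <<'E'
from h import *
np.set_printoptions(precision=1,suppress=True)
print(ctrl.sense())
for n in ['side','top']:
    im,d=ctrl.capture(n); cv2.imwrite(f'pics/{n}0.png',im[...,::-1]); np.save(n+'d.npy',d)
    p=ctrl.camera_params(n); print(n,p['fovy'],p['cx'],p['cy'],'campos',np.linalg.inv(np.array(p['view']))[:3,3])
    for q in ['bar_mid','bar_foot','bar_head','stand','upright','stop','rest']:
        print(q,[(w(n,r['centre']),round(r['score'],2)) for r in ctrl.pinpoint(n,q)[:2]])
E
```

```text
{'time_s': 0.0, 'joints': array([ 1. ,  0.3,  1.5, -0. ,  1.3, -0.2]), 'dq': array([-0.,  0., -0.,  0.,  0.,  0.]), 'tau': array([  0. , -41.2, -26. ,  -0. ,   0. ,  -0. ]), 'eef_pos': array([158.4, 500.2, 230.7]), 'ee_rot': array([-0.6,  0.6,  0.4, -0.4]), 'force': array([ 0.4, -0.6, -0.2]), 'wrist_torque': array([ 0.1, -0.1,  0. ]), 'grip_width': 1.0030320540639759}
side 45.868530008830604 274.98232352999804 216.5410628138324 campos [377.9 853.1 845.7]
bar_mid [(array([ 484.1, -216.4,   46.4]), 0.71)]
bar_foot [(array([ 398.1, -203.4,   43.8]), 0.68)]
bar_head [(array([ 562.8, -234.8,   47.9]), 0.86)]
stand [(array([484.6, 256.9,  -2.2]), 0.64), (array([467.3, 223.9,  16.7]), 0.3)]
upright [(array([519.8, 326.1,  17.4]), 0.95)]
stop [(array([467.2, 222.5,  19.3]), 0.69)]
rest [(array([ 482.4, -217.6,   -0.2]), 0.9)]
top 46.31597665561806 271.4551562142218 211.00345063638483 campos [ 368.3  -40.5 1359.2]
bar_mid [(array([ 480.3, -219.4,   49.6]), 0.8)]
bar_foot [(array([ 396.1, -201.2,   47.2]), 0.89), (array([ 481.7, -216.9,    0.5]), 0.7)]
bar_head [(array([ 563.1, -231.3,   44.4]), 0.65), (array([521.1, 327.9,  20.9]), 0.5)]
stand [(array([486.5, 259.6,   2.8]), 0.74)]
upright [(array([521.3, 324.7,  18.5]), 0.66)]
stop [(array([470.4, 228.1,  14.4]), 0.56)]
rest [(array([ 484.1, -217.6,   -1.2]), 0.77)]
```

View pics/side0.png

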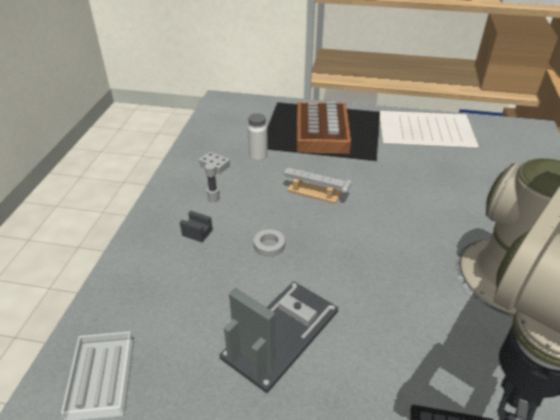

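View pics/top0.png

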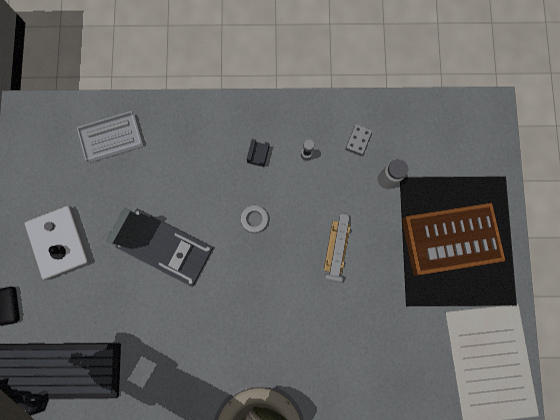

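Run:
```python
from h import *
np.set_printoptions(precision=4,suppress=True)
from scipy.spatial.transform import Rotation as R
s=ctrl.sense(); q=s['ee_rot']; print(R.from_quat(q,scalar_first=True).as_matrix())
for n in ['side','top']:
    V=K(n)[3]; print(n,V[:3,:3])
    P=cloud(n,np.load(n+'d.npy'))
    m=(np.hypot(P[...,0]-486,P[...,1]-257)<150)&(P[...,2]>8)&(P[...,2]<230)
    Q=P[m]; print(n,len(Q)); 
    for lo,hi in [(10,24),(31,45),(170,190)]:
        z=(Q[:,2]>lo)&(Q[:,2]<hi); 
        if z.sum()>20: print(lo,hi,z.sum(),np.median(Q[z],0),cv2.minAreaRect(Q[z][:,:2].astype(np.float32)))
    m=(np.hypot(P[...,0]-482,P[...,1]+217)<110)&(P[...,2]>44)&(P[...,2]<62); Q=P[m]
    print('bar',len(Q),Q.mean(0),np.median(Q[:,2]),cv2.minAreaRect(Q[:,:2].astype(np.float32)))
```

```text
[[ 0.302  -0.     -0.9533]
 [ 0.9533 -0.0001  0.302 ]
 [-0.0001 -1.      0.    ]]
side [[-0.9813 -0.1924 -0.0033]
 [-0.1242  0.6462 -0.753 ]
 [ 0.147  -0.7385 -0.658 ]]
side 7362
10 24 3547 [469.5562 261.4482  17.6663] ((485.4036865234375, 260.1448974609375), (241.9695587158203, 121.83834838867188), 62.5218505859375)
31 45 695 [475.3564 223.2501  37.6166] ((493.7557373046875, 284.4005126953125), (188.5323028564453, 84.04947662353516), 62.52503967285156)
170 190 626 [521.5283 338.661  181.925 ] ((524.1797485351562, 335.2575988769531), (20.473024368286133, 90.36400604248047), 61.910484313964844)
bar 601 [ 473.1475 -209.5308   51.858 ] 52.71611986938933 ((478.94970703125, -217.8422393798828), (48.652591705322266, 185.11802673339844), 74.70417022705078)
top [[-0.0076 -1.     -0.0032]
 [-0.9876  0.008  -0.157 ]
 [ 0.157   0.002  -0.9876]]
top 4268
10 24 2882 [477.4488 251.5551  18.1899] ((460.0113525390625, 270.0551452636719), (239.9487762451172, 172.51895141601562), 62.73069763183594)
31 45 368 [465.9296 213.7627  38.2625] ((485.92047119140625, 262.001708984375), (145.605712890625, 84.75111389160156), 62.79036331176758)
170 190 319 [521.4821 331.3716 182.6459] ((522.1392822265625, 332.5884094238281), (20.519786834716797, 88.82170104980469), 62.96872329711914)
bar 731 [ 470.0703 -214.7153   53.7727] 53.90704732003974 ((476.90380859375, -220.27281188964844), (50.85515594482422, 185.0941162109375), 76.308837890625)
```

The side view shows the bar on its rest around (317,182), roller at the right end, nose at the left. The stand is around (280,335), with the stop at (297,305) and the upright at (250,320). The top view agrees: the roller is at (335,279), the nose at (345,217) and the stop at (180,255). Next I refine the stand and bar poses from the depth clouds.

Run:
```python
from h import *
np.set_printoptions(precision=1,suppress=True)
a=np.radians(62.6); ex=np.array([np.cos(a),np.sin(a)]); ey=np.array([-ex[1],ex[0]])
for n in ['side','top']:
    P=cloud(n,np.load(n+'d.npy')); Q=P[(np.hypot(P[...,0]-486,P[...,1]-257)<190)]
    s=np.c_[(Q[:,:2]-[485.5,258.3])@ex,(Q[:,:2]-[485.5,258.3])@ey,Q[:,2]]
    def sh(t,m): 
        print(n,t,m.sum(),'x',np.percentile(s[m,0],[1,5,50,95,99]),'y',np.percentile(s[m,1],[1,5,50,95,99]),'z',np.median(s[m,2]))
    inb=(abs(s[:,0])<130)&(abs(s[:,1])<70)
    sh('plate',inb&(s[:,2]>13)&(s[:,2]<22)); 
    sh('stoptop',inb&(abs(s[:,2]-38)<3)&(s[:,0]<20)&(abs(s[:,1])<45))
    sh('stopface',inb&(s[:,2]>22)&(s[:,2]<34)&(s[:,0]<20)&(abs(s[:,1])<38)&(s[:,0]>-70))
    sh('uptop',inb&(abs(s[:,2]-183)<4)); sh('upface',inb&(s[:,2]>60)&(s[:,2]<175))
    # bar
    Q=P[(np.hypot(P[...,0]-482,P[...,1]+217)<115)]
    b=np.radians(-10.6); fx=np.array([np.cos(b),np.sin(b)]); fy=np.array([-fx[1],fx[0]])
    t=np.c_[(Q[:,:2]-[482,-218])@fx,(Q[:,:2]-[482,-218])@fy,Q[:,2]]
    m=(t[:,2]>50)&(t[:,2]<62)
    for x0 in range(-100,100,20):
        k=m&(t[:,0]>x0)&(t[:,0]<=x0+20)
        if k.sum()>5: print(x0,k.sum(),t[k].min(0),t[k].max(0),np.median(t[k],0))
```

```text
side plate 3386 x [-116.3 -109.1  -10.8  117.2  121.2] y [-57.3 -50.6  23.6  58.6  60.5] z 17.70153227361743
side stoptop 391 x [-66.6 -64.7 -48.8 -36.6 -35.2] y [-36.8 -33.3   4.2  35.5  38.3] z 37.61549583001761
side stopface 122 x [-58.8 -51.3 -36.9 -35.2 -34.4] y [-35.2 -32.3   6.3  37.8  37.9] z 28.324040681920167
side uptop 482 x [76.4 77.5 86.4 94.4 95.1] y [-41.8 -38.1   3.5  42.8  45.3] z 182.42874136298013
side upface 2088 x [ 78.   83.9  94.4 119.8 120.7] y [-41.  -35.2   8.7  45.5  46.3] z 116.93199040377692
-100 63 [-94.6 -18.   50.1] [-80.2  29.6  57.5] [-87.6   5.8  53.8]
-80 49 [-79.6 -14.3  50.2] [-60.2  18.5  57. ] [-70.    4.5  53.4]
-60 46 [-59.5 -11.5  50.2] [-40.   18.7  55.7] [-49.4   5.2  53.2]
-40 47 [-39.6  -8.9  50.4] [-20.2  18.2  57.2] [-29.9   5.8  53.3]
-20 47 [-19.7  -8.6  50.5] [-0.  17.2 57.3] [-9.6  5.2 53.7]
0 46 [  0.1 -11.9  50.6] [19.7 16.8 56.9] [10.2  5.5 53.6]
20 47 [ 20.1 -14.1  50.2] [39.3 16.6 57.3] [30.2  5.2 53.2]
40 45 [40.2 -9.4 50.3] [59.  17.4 56.9] [50.1  3.9 53.1]
60 45 [ 60.3 -13.2  50.3] [79.9 14.7 57.6] [70.3  2.8 53.5]
80 15 [8
[... 498 characters left out ...]
4.7  76.3 117.2] y [-42.2 -38.7   2.   41.9  45.4] z 120.3256978950933
-100 105 [-96.6 -21.2  50.1] [-80.4  26.9  61. ] [-88.2   1.8  54.8]
-80 69 [-79.9 -10.6  50. ] [-60.1  15.1  59.7] [-70.1   1.1  53.5]
-60 69 [-59.9 -11.2  50.2] [-40.4  13.7  60.5] [-49.9   1.2  54.1]
-40 69 [-39.9 -11.5  50. ] [-20.3  13.4  59.5] [-30.3   1.4  54.1]
-20 68 [-19.9 -11.6  50.4] [-0.1 12.7 59.5] [-9.3  0.9 54.2]
0 61 [  0.6 -12.   50.2] [19.6 13.1 59.8] [10.2  0.6 54.3]
20 69 [ 20.1 -12.3  50.4] [39.8 12.5 60. ] [29.9 -0.3 54.1]
40 68 [ 40.3 -12.7  50.5] [59.9 12.1 59.8] [50.6 -0.4 54.2]
60 67 [ 60.6 -13.4  50.3] [79.3 12.2 60.2] [70.1 -0.4 53.9]
80 21 [ 80.2 -10.   50.9] [87.8 11.2 57.7] [83.5  0.6 54.5]
```

Call:
drive_tool(gripper=[0,0,0,0,0,0,0,0,0,0,0,0,0,0,0,0,0,0,0,0], offset=[[-0.024,0,-0.025],[-0.024,0,-0.025],[-0.024,0,-0.025],[-0.024,0,-0.025],[-0.024,0,-0.025],[-0.024,0,-0.025],[-0.024,0,-0.025],[-0.024,0,-0.025],[-0.024,0,-0.025],[-0.024,0,-0.025],[-0.024,0,-0.025],[-0.024,0,-0.025],[-0.024,0,-0.025],[-0.024,0,-0.025],[-0.024,0,-0.025],[-0.024,0,-0.025],[-0.024,0,-0.025],[-0.024,0,-0.025],[-0.024,0,-0.025],[-0.024,0,-0.025]], turn=[0,0,0,0,0,0,0,0,0,0,0,0,0,0,0,0,0,0,0,-6.3], force=20)

```text
time_s: 2.47
eef_pos: [490.8, -109.8, 231.3]
ee_rot: [-0.547, 0.547, 0.448, -0.448]
force: [0.8, 1.0, 0.8]
grip_width: 1.001
```

Call:
drive_tool(gripper=[0,0,0,0,0,0], offset=[[-0.024,0,-0.025],[-0.024,0,-0.025],[-0.024,0,-0.025],[-0.024,0,-0.025],[0,0,0],[0,0,0]], turn=[0,0,0,0,0,0])

```text
time_s: 2.97
eef_pos: [569.7, -222.9, 230.1]
ee_rot: [0.548, -0.547, -0.448, 0.448]
force: [0.1, -0.1, 0.6]
grip_width: 1.001
```

```bash
cat >> h.py <<'E'
from scipy.spatial.transform import Rotation as R
def st():
    s=ctrl.sense(); M=R.from_quat(s['ee_rot'],scalar_first=True).as_matrix()
    print('t',round(s['time_s'],2),'tcp',np.round(s['eef_pos'],1),'yaw',round(float(np.degrees(np.arctan2(M[1,0],M[0,0]))),2),'F',np.round(s['force'],1),'T',np.round(s['wrist_torque'],2),'g',round(float(s['grip_width']),3))
    return s,M
def to(p):
    s,M=st(); print('tool offset mm',np.round(M.T@(np.array(p)-s['eef_pos']),1))
E
python3 -c "
from h import *
to([550,-230.7,27])"
```

```text
t 2.97 tcp [ 569.7 -222.9  230.1] yaw 78.64 F [ 0.1 -0.1  0.6] T [-0.   -0.04 -0.02] g 1.001
tool offset mm [-11.7 203.2  17.5]
```

Call:
drive_tool(gripper=[0,0,0,0,0,0], offset=[[-0.012,0.01,0.017],[0,0.036,0],[0,0.036,0],[0,0.018,0],[0,0,0],[0,0,0]], turn=[0,0,0,0,0,0])

```text
time_s: 3.47
eef_pos: [550.4, -229.5, 131.9]
ee_rot: [0.547, -0.546, -0.449, 0.449]
force: [-0.4, -0.6, -0.0]
grip_width: 0.999
```

Run:
```python
from h import *
to([550,-230.7,27])
for n in ['side','top']:
    im,d=ctrl.capture(n); np.save(n+'1.npy',d); x0,y0=(200,80) if n=='side' else (260,150)
    cv2.imwrite(f'pics/{n}1.png',cv2.resize(im[y0:y0+150,x0:x0+200,::-1],None,fx=4,fy=4,interpolation=cv2.INTER_CUBIC))
    print([(w(n,r['centre']).round(),r['score']) for r in ctrl.pinpoint(n,'cleaner')[:1]])
```

```text
t 3.47 tcp [ 550.4 -229.5  131.9] yaw 78.77 F [-0.4 -0.6 -0. ] T [-0.03 -0.02  0.04] g 0.999
tool offset mm [ -1.3 104.9   0.2]
[(array([ 400., -202.,   47.]), 0.74)]
[(array([747.,   4.,   3.]), 0.34)]
```

View pics/side1.png

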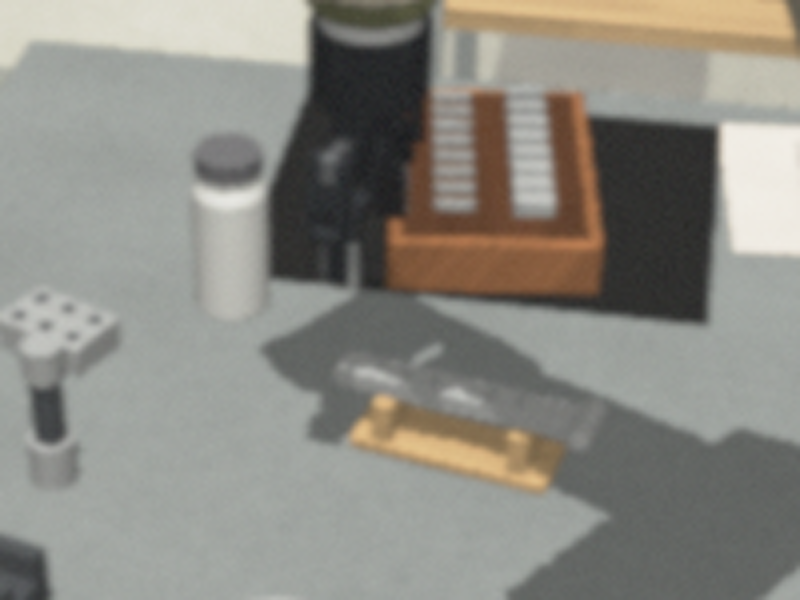

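View pics/top1.png

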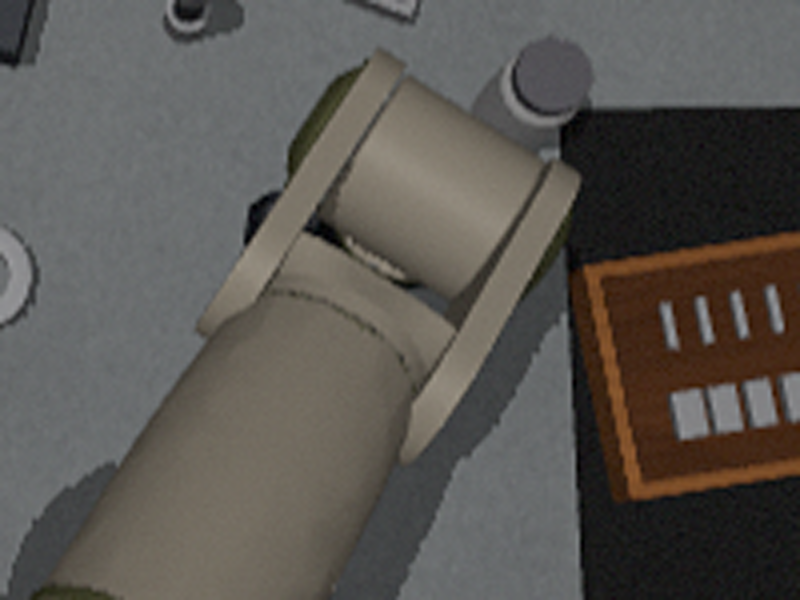

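The side crop shows the open fingers above and behind the nose, with the finger tips near (340,280) in the crop. The top crop shows the cleaner at (550,80), close to the wrist. I'll measure that clearance before going down.

Run:
```python
from h import *
np.set_printoptions(precision=1,suppress=True)
for n in ['side1','top1','sided','topd']:
    P=cloud(n[:-1],np.load(n+'.npy'))
    m=(abs(P[...,0]-650)<120)&(abs(P[...,1]+330)<120)&(P[...,2]>100)&(P[...,2]<140)
    Q=P[m]; print(n,len(Q)); 
    m=Q[:,2]>0
    if len(Q): print(Q.min(0),Q.max(0),np.median(Q,0))
    # arm lowest points near wrist
    m=(np.hypot(P[...,0]-550,P[...,1]+230)<130)&(P[...,2]>140); Q=P[m]
    for z in range(140,400,40):
        k=(Q[:,2]>z)&(Q[:,2]<z+40)
        if k.sum()>5: print(z,Q[k].min(0),Q[k].max(0))
```

```text
side1 275
[ 647.7 -388.6  100. ] [ 699.9 -334.2  132.5] [ 670.8 -349.5  124.8]
140 [ 530.6 -278.7  143.9] [ 571.1 -169.   179.9]
180 [ 524.4 -301.1  180.3] [ 577.2 -151.6  220. ]
220 [ 527.1 -284.1  220.2] [ 577.  -154.   259.6]
260 [ 513.2 -231.7  260.2] [ 584.  -186.6  299.7]
300 [ 511.9 -239.7  300.1] [ 587.1 -185.8  340. ]
340 [ 509.5 -206.8  340.1] [ 619.7 -129.8  380. ]
380 [ 459.1 -283.7  380. ] [ 622.  -114.8  420. ]
top1 378
[ 644.7 -386.9  100. ] [ 695.1 -337.4  137. ] [ 667.9 -361.   129. ]
180 [ 551.8 -191.2  196. ] [ 574.9 -156.1  218.5]
220 [ 545.8 -195.1  221.6] [ 574.3 -158.4  256.6]
260 [ 512.2 -241.5  266.2] [ 552.2 -192.4  299.7]
300 [ 509.7 -233.9  300.4] [ 543.2 -192.7  339.7]
340 [ 486.8 -245.2  340.3] [ 588.8 -176.   379.7]
380 [ 477.5 -302.1  381.1] [ 615.1 -158.1  420. ]
sided 280
[ 646.8 -391.   100.1] [ 700.1 -335.6  132.4] [ 671.4 -348.6  124.9]
topd 373
[ 644.6 -387.4  100. ] [ 695.  -336.2  136.1] [ 668.  -360.5  128.7]
```

Call:
drive_tool(gripper=[0,0,0,0,0,0,0.3,0.6,1,1,1,1,1,1,1,1], offset=[[-0.001,0.03,0],[0,0.03,0],[0,0.03,0],[0,0.014,0],[0,0,0],[0,0,0],[0,0,0],[0,0,0],[0,0,0],[0,0,0],[0,0,0],[0,0,0],[0,0,0],[0,0,0],[0,0,0],[0,0,0]], turn=[0,0,0,0,0,0,0,0,0,0,0,0,0,0,0,0], force=20)

```text
time_s: 5.0
eef_pos: [550.6, -231.3, 27.9]
ee_rot: [-0.547, 0.547, 0.449, -0.448]
force: [-1.6, 0.8, 4.7]
grip_width: 0.289
```

Run:
```python
from h import *
st()
for n in ['side']:
    im,d=ctrl.capture(n); x0,y0=(200,80)
    cv2.imwrite(f'pics/{n}2.png',cv2.resize(im[y0:y0+150,x0:x0+200,::-1],None,fx=4,fy=4,interpolation=cv2.INTER_CUBIC))
```

```text
t 5.0 tcp [ 550.6 -231.3   27.9] yaw 78.72 F [-1.6  0.8  4.7] T [ 0.27  0.18 -0.03] g 0.289
```

View pics/side2.png

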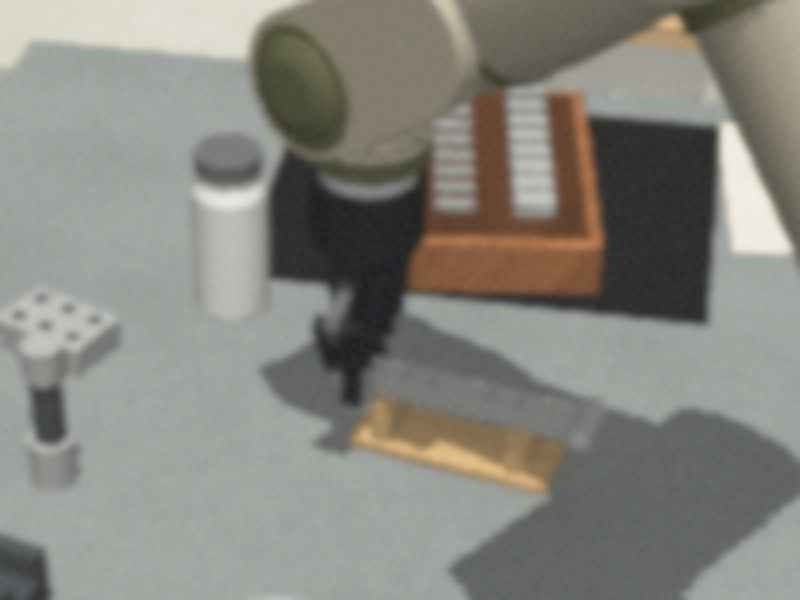

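The gripper is closed on the nose end: the opening is 24.6 mm, which matches the bar's width. I'll lift and see whether the bar droops.

Call:
drive_tool(gripper=[1,1,1,1,1,1,1,1,1,1,1,1,1,1], offset=[[0,-0.01,0],[0,-0.015,0],[0,-0.015,0],[0,-0.015,0],[0,-0.015,0],[0,-0.015,0],[0,-0.02,0],[0,-0.02,0],[0,-0.02,0],[0,-0.02,0],[0,-0.01,0],[0,-0.005,0],[0,0,0],[0,0,0]], turn=[0,0,0,0,0,0,0,0,0,0,0,0,0,0])

```text
time_s: 6.22
eef_pos: [549.9, -230.9, 206.0]
ee_rot: [0.547, -0.546, -0.448, 0.449]
force: [-1.1, 0.7, -5.3]
grip_width: 0.285
```

Run:
```python
from h import *
st()
for n in ['side']:
    im,d=ctrl.capture(n); x0,y0=(200,80); np.save('side3.npy',d)
    cv2.imwrite(f'pics/{n}3.png',cv2.resize(im[y0:y0+150,x0:x0+200,::-1],None,fx=4,fy=4,interpolation=cv2.INTER_CUBIC))
    for q in ['bar_mid','bar_foot']: print([(w(n,r['centre']).round(),r['score']) for r in ctrl.pinpoint(n,q)[:2]])
```

```text
t 6.22 tcp [ 549.9 -230.9  206. ] yaw 78.72 F [-1.1  0.7 -5.3] T [-0.03 -0.17 -0.01] g 0.285
[(array([ 530., -228.,  156.]), 0.63)]
[(array([ 501., -223.,   72.]), 0.61)]
```

View pics/side3.png

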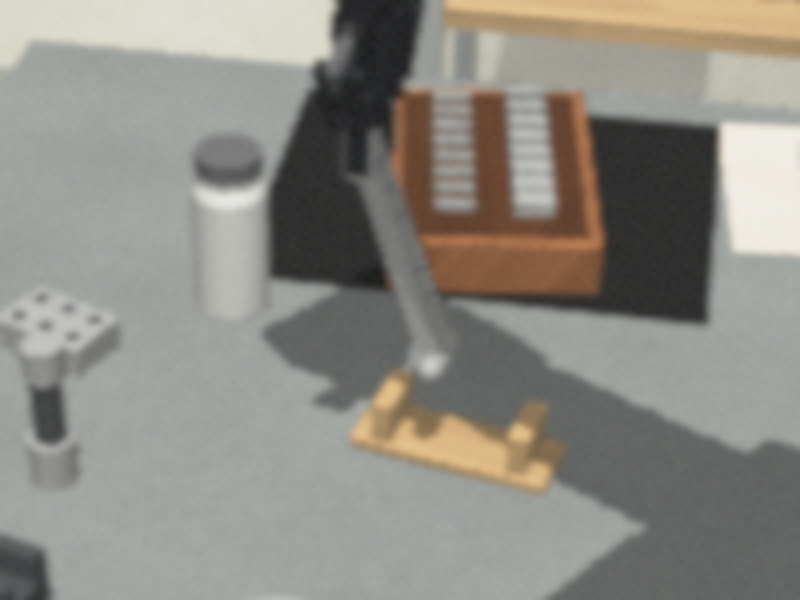

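The picture shows the bar hanging from the gripper by its nose end, with the roller near (430,360) in the crop. It drooped by itself to about 70° and clears the rest. I'll raise it, turn it square to the stand and carry it over.

Call:
drive_tool(gripper=[1,1,1,1,1,1,1,1,1,1,1,1,1,1,1,1], offset=[[0,-0.005,0],[0,-0.01,0],[0,-0.01,0],[0,-0.01,0],[0,-0.005,0],[0,0,0],[0,0,0],[0,0,0],[0,0,0],[0,0,0],[0,0,0],[0,0,0],[0,0,0],[0,0,0],[0,0,0],[0,0,0]], turn=[-2,-4,-6,-6,-6,-6,-6,-6,-6,-6,-6,-6,-4,-2.5,-1.5,0])

```text
time_s: 7.7
eef_pos: [591.3, -141.4, 239.4]
ee_rot: [0.226, -0.219, -0.64, 0.701]
force: [0.8, 0.2, -4.7]
grip_width: 0.286
```

Call:
drive_tool(gripper=[1,1,1,1,1,1,1,1,1,1,1,1,1,1,1,1,1,1,1,1], offset=[[0.003,0,-0.005],[0.006,0,-0.01],[0.009,0,-0.015],[0.012,0,-0.02],[0.014,0,-0.022],[0.015,0,-0.024],[0.015,0,-0.024],[0.015,0,-0.024],[0.015,0,-0.024],[0.015,0,-0.024],[0.015,0,-0.024],[0.015,0,-0.024],[0.015,0,-0.024],[0.015,0,-0.024],[0.015,0,-0.024],[0.012,0,-0.02],[0.009,0,-0.015],[0.006,0,-0.01],[0.003,0,-0.005],[0,0,0]], turn=[0,0,0,0,0,0,0,0,0,0,0,0,0,0,0,0,0,0,0,0])

```text
time_s: 9.37
eef_pos: [627.9, 281.1, 204.7]
ee_rot: [0.226, -0.22, -0.64, 0.701]
force: [-0.1, -0.2, -5.6]
grip_width: 0.285
```

Run:
```python
from h import *
to([502.7,294.4,246])
```

```text
t 9.37 tcp [627.9 281.1 204.7] yaw 143.28 F [-0.1 -0.2 -5.6] T [ 0.14 -0.09  0.02] g 0.285
tool offset mm [107.5 -37.8  67.6]
```

The pose isn't what I commanded: the tool is off position and tilted. Checking the joints.

Run:
```python
from h import *
np.set_printoptions(precision=3,suppress=True)
s,M=st(); print(s['joints'],s['dq'],M)
for n in ['side','top']:
    im,d=ctrl.capture(n); cv2.imwrite(f'pics/{n}4.png',im[...,::-1])
```

```text
t 9.37 tcp [627.9 281.1 204.7] yaw 143.28 F [-0.1 -0.2 -5.6] T [ 0.14 -0.09  0.02] g 0.285
[ 0.276  0.754  0.875 -0.066  1.568 -2.222] [-0.032 -0.022  0.024 -0.015 -0.003 -0.018] [[-0.801 -0.036 -0.597]
 [ 0.598 -0.079 -0.798]
 [-0.019 -0.996  0.085]]
```

View pics/side4.png

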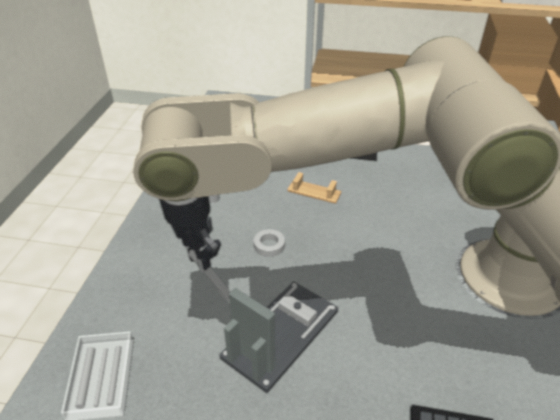

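View pics/top4.png

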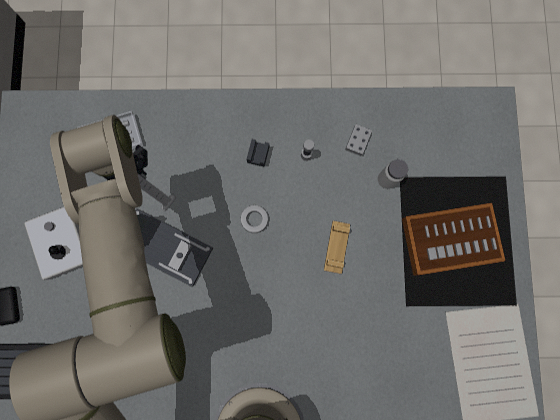

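Cause: turning in place drove joint 6 to its limit (about −2.88 rad). That left the tool tilted by roughly 5°, almost exactly in the stand's x-z plane, so it does no harm to squareness. Nothing was touched and the bar is still held; the side view shows it left of the upright at (215,280). I'll raise it and finish the yaw here, where joint 6 has room.

Call:
drive_tool(gripper=[1,1,1,1,1,1,1,1,1,1], offset=[[0,-0.005,0],[0,-0.01,0],[0,-0.015,0],[0,-0.01,0],[0,-0.005,0],[0,0,0],[0,0,0],[0,0,0],[0,0,0],[0,0,0]], turn=[0,0,0,0,0,-2.3,-3,-3,-1,0])

```text
time_s: 10.3
eef_pos: [629.7, 283.6, 250.0]
ee_rot: [0.174, -0.162, -0.656, 0.716]
force: [0.5, 0.6, -5.7]
grip_width: 0.293
```

```bash
cat >> h.py <<'E'
A=np.radians(62.6); EX=np.array([np.cos(A),np.sin(A),0]); EY=np.array([-EX[1],EX[0],0]); O=np.array([485.5,258.3,0])+1.3*EY
def sf(p): p=np.array(p,float)-O; return np.array([p@EX,p@EY,p[2]])   # world->stand
def sw(p): return O+p[0]*EX+p[1]*EY+np.array([0,0,p[2]])
def grip(): 
    s,M=st(); g=s['eef_pos']-M[:,1]*19; print('grip stand',sf(g).round(1),'F stand',np.round([s['force']@EX,s['force']@EY,s['force'][2]],1),'M(stand ey)',round(float(s['wrist_torque']@EY),2)); return g,M
def tos(p): # to grip target in stand frame
    g,M=grip(); print('tool offset mm',np.round(M.T@(sw(p)-g),1))
E
python3 - <<'E'
from h import *
np.set_printoptions(precision=3,suppress=True)
tos([40,0,275]); s,M=st(); print(s['joints'],M)
E
```

```text
t 10.3 tcp [629.7 283.6 250. ] yaw 152.49 F [ 0.5  0.6 -5.7] T [ 0.23 -0.16  0.06] g 0.293
grip stand [  90.5 -117.6  269. ] F stand [ 0.8 -0.2 -5.7] M(stand ey) -0.28
tool offset mm [117.4  -2.2  51.1]
t 10.3 tcp [629.7 283.6 250. ] yaw 152.49 F [ 0.5  0.6 -5.7] T [ 0.23 -0.16  0.06] g 0.293
[ 0.279  0.749  0.77  -0.067  1.678 -2.388] [[-0.887 -0.036 -0.46 ]
 [ 0.462 -0.079 -0.883]
 [-0.005 -0.996  0.087]]
```

Call:
drive_tool(gripper=[1,1,1,1,1,1,1,1,1,1,1,1,1,1], offset=[[0,0,0.008],[0,0,0.014],[0,0,0.015],[0,0,0.01],[0,0,0.004],[0.01,0,0],[0.02,0,0],[0.022,0,0],[0.022,0,0],[0.02,0,0],[0.014,0,0],[0.009,0,0],[0,0,0],[0,0,0]], turn=[0,0,0,0,0,0,0,0,0,0,0,0,0,0])

```text
time_s: 11.47
eef_pos: [502.8, 292.7, 254.0]
ee_rot: [0.173, -0.163, -0.656, 0.716]
force: [0.5, 0.5, -5.3]
grip_width: 0.286
```

Run:
```python
from h import *
np.set_printoptions(precision=3,suppress=True)
tos([40,0,275])
for n in ['side','top']:
    im,d=ctrl.capture(n); np.save(n+'5.npy',d); x0,y0=(180,200) if n=='side' else (90,150)
    cv2.imwrite(f'pics/{n}5.png',cv2.resize(im[y0:y0+190,x0:x0+240,::-1],None,fx=3,fy=3,interpolation=cv2.INTER_CUBIC))
    for q in ['bar_mid','bar_foot']: print(n,q,[(sf(w(n,r['centre'])).round(),round(r['score'],2)) for r in ctrl.pinpoint(n,q)[:2]])
```

```text
t 11.47 tcp [502.8 292.7 254. ] yaw 152.51 F [ 0.5  0.5 -5.3] T [ 0.2  -0.12 -0.01] g 0.286
grip stand [ 40.2  -0.7 272.9] F stand [ 0.7 -0.2 -5.3] M(stand ey) -0.23
tool offset mm [ 0.7 -2.1  0.4]
side bar_mid [(array([ 46.,  -0., 280.]), 0.66), (array([ 18.,  -3., 202.]), 0.65)]
side bar_foot [(array([-11.,  -5., 123.]), 0.91)]
top bar_mid [(array([ 15.,  -2., 206.]), 0.82)]
top bar_foot []
```

View pics/side5.png

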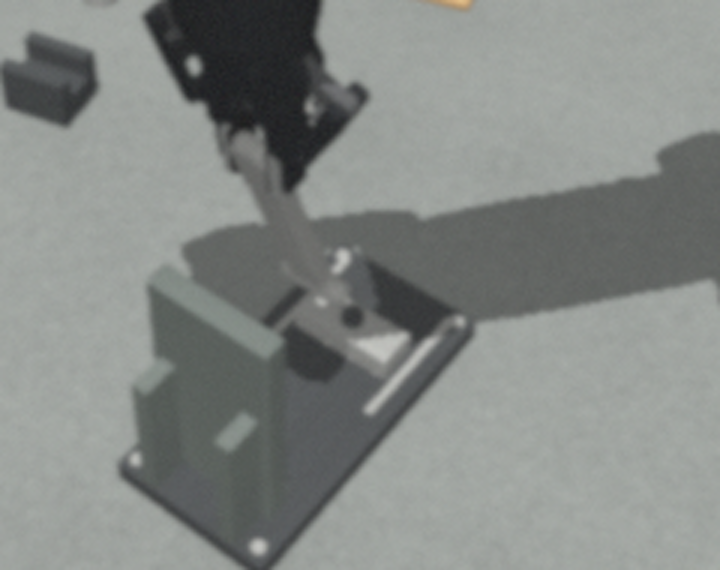

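View pics/top5.png

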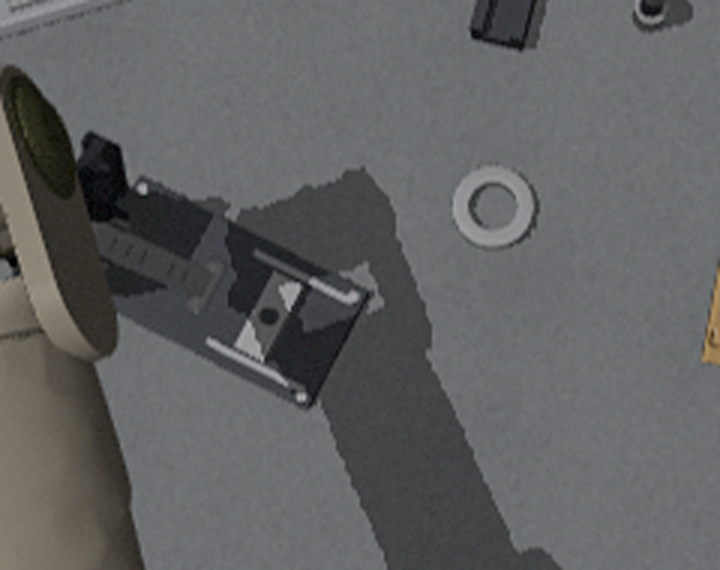

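Both views show the bar square over the stand, with the roller between stop and upright and about 96 mm of lowering left. I'll go down 88 mm, then creep.

Call:
drive_tool(gripper=[1,1,1,1,1,1,1,1,1,1,1,1,1], offset=[[0,0.006,-0.0005],[0,0.01,-0.001],[0,0.01,-0.001],[0,0.01,-0.001],[0,0.01,-0.001],[0,0.01,-0.001],[0,0.01,-0.001],[0,0.008,-0.0005],[0,0.006,-0.0005],[0,0.004,-0.0005],[0,0.003,0],[0,0,0],[0,0,0]], turn=[0,0,0,0,0,0,0,0,0,0,0,0,0])

```text
time_s: 12.85
eef_pos: [503.1, 292.9, 166.6]
ee_rot: [0.173, -0.162, -0.656, 0.716]
force: [0.7, -0.7, -5.1]
grip_width: 0.29
```

Run:
```python
from h import *
grip()
for n in ['side']:
    im,d=ctrl.capture(n); x0,y0=(180,200) if n=='side' else (90,150)
    cv2.imwrite(f'pics/{n}6.png',cv2.resize(im[y0:y0+190,x0:x0+240,::-1],None,fx=3,fy=3,interpolation=cv2.INTER_CUBIC))
    for q in ['bar_mid','bar_foot']: print(n,q,[(sf(w(n,r['centre'])).round(),round(r['score'],2)) for r in ctrl.pinpoint(n,q)[:2]])
```

```text
t 12.85 tcp [503.1 292.9 166.6] yaw 152.51 F [ 0.7 -0.7 -5.1] T [ 0.18 -0.09  0.04] g 0.29
grip stand [ 40.5  -0.9 185.6] F stand [-0.3 -0.9 -5.1] M(stand ey) -0.21
side bar_mid [(array([ 18.,  -2., 115.]), 0.7)]
side bar_foot [(array([-9., -4., 33.]), 0.93), (array([-35.,   0.,  18.]), 0.3)]
```

View pics/side6.png

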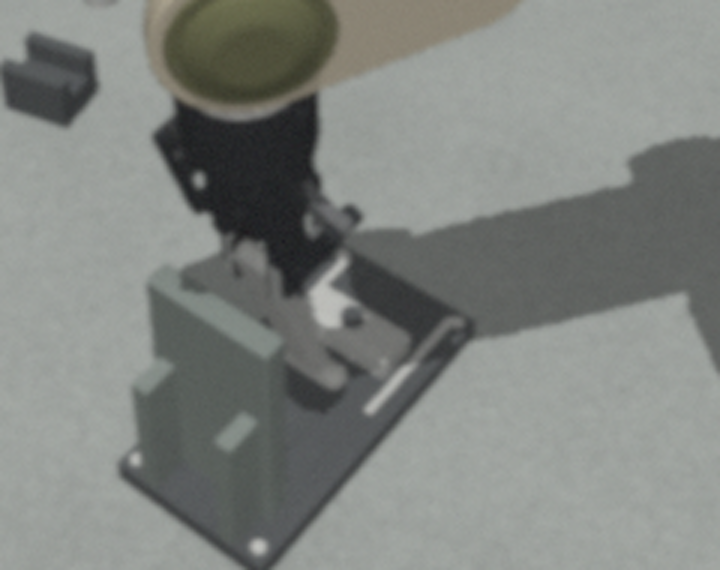

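Call:
drive_tool(gripper=[1,1,1,1,1,1], offset=[[0,0.001,0],[0,0.001,0],[0,0.001,0],[0,0.001,0],[0,0.001,0],[0,0,0]], turn=[0,0,0,0,0,0])

```text
time_s: 13.5
eef_pos: [502.7, 292.5, 161.1]
ee_rot: [0.174, -0.162, -0.656, 0.717]
force: [0.7, -0.4, -5.2]
grip_width: 0.289
```

Call:
drive_tool(gripper=[1,1,1,1], offset=[[0,0.001,0],[0,0.001,0],[0,0,0],[0,0,0]], turn=[0,0,0,0])

```text
time_s: 13.83
eef_pos: [502.7, 292.3, 159.3]
ee_rot: [0.173, -0.162, -0.656, 0.716]
force: [0.0, 0.6, -5.6]
grip_width: 0.286
```

Call:
drive_tool(gripper=[1,1,1,1], offset=[[0,0.001,0],[0,0.001,0],[0,0,0],[0,0,0]], turn=[0,0,0,0])

```text
time_s: 14.17
eef_pos: [503.0, 292.4, 158.4]
ee_rot: [0.173, -0.163, -0.656, 0.716]
force: [0.0, 1.0, 5.0]
grip_width: 0.288
```

Call:
drive_tool(gripper=[1,1,1,1], offset=[[0,0.001,0],[0,0.001,0],[0,0,0],[0,0,0]], turn=[0,0,0,0])

```text
time_s: 14.5
eef_pos: [503.3, 292.3, 156.7]
ee_rot: [0.172, -0.163, -0.657, 0.716]
force: [0.4, 1.5, 6.0]
grip_width: 0.287
```

Run:
```python
from h import *
grip()
```

```text
t 14.5 tcp [503.3 292.3 156.7] yaw 152.53 F [0.4 1.5 6. ] T [-0.02  0.07  0.03] g 0.287
grip stand [ 40.   -1.4 175.7] F stand [1.5 0.3 6. ] M(stand ey) 0.04
```

Contact with the plate is felt: about 11 N of normal load including the weight. Now I slide the roller towards the stop, still about 18 mm away.

Call:
drive_tool(gripper=[1,1,1,1,1,1,1,1], offset=[[0,0,0.002],[0,0,0.002],[0,0,0.002],[0,0,0.002],[0,0,0.002],[0,0,0.002],[0,0,0],[0,0,0]], turn=[0,0,0,0,0,0,0,0])

```text
time_s: 15.17
eef_pos: [497.1, 281.3, 156.6]
ee_rot: [0.173, -0.162, -0.656, 0.716]
force: [1.0, 0.7, 5.3]
grip_width: 0.289
```

Run:
```python
from h import *
grip()
for n in ['side']:
    im,d=ctrl.capture(n); x0,y0=(180,200) if n=='side' else (90,150)
    cv2.imwrite(f'pics/{n}7.png',cv2.resize(im[y0:y0+190,x0:x0+240,::-1],None,fx=3,fy=3,interpolation=cv2.INTER_CUBIC))
    for q in ['bar_mid','bar_foot']: print(n,q,[(sf(w(n,r['centre'])).round(),round(r['score'],2)) for r in ctrl.pinpoint(n,q)[:2]])
```

```text
t 15.17 tcp [497.1 281.3 156.6] yaw 152.51 F [1.  0.7 5.3] T [-0.17 -0.    0.04] g 0.289
grip stand [ 27.4  -0.9 175.5] F stand [ 1.1 -0.6  5.3] M(stand ey) 0.15
side bar_mid [(array([  5.,  -3., 106.]), 0.94)]
side bar_foot [(array([-28.,  -2.,  24.]), 0.72)]
```

View pics/side7.png

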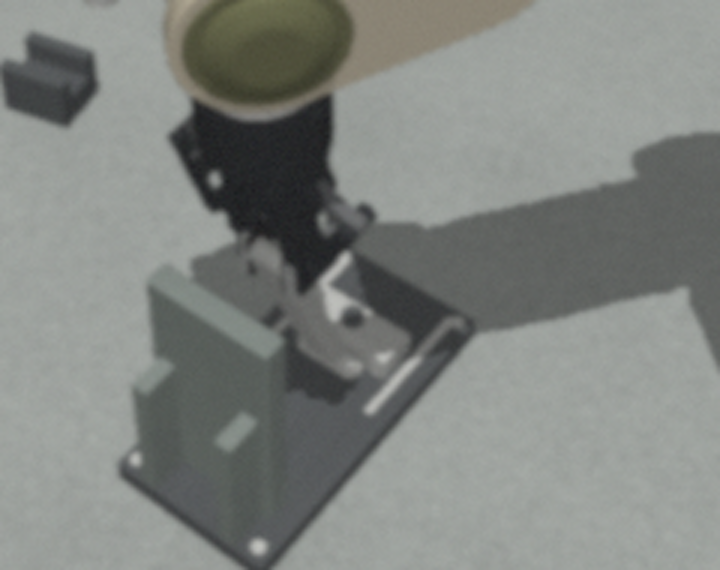

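The roller (350,370 in the crop) is nearly at the stop. I'll creep on in millimetre steps and watch the force along the stand's x.

Call:
drive_tool(gripper=[1,1,1,1], offset=[[0,0,0.001],[0,0,0.001],[0,0,0],[0,0,0]], turn=[0,0,0,0])

```text
time_s: 15.65
eef_pos: [496.6, 280.2, 157.0]
ee_rot: [0.173, -0.163, -0.657, 0.716]
force: [1.7, 3.5, 5.7]
grip_width: 0.29
```

Call:
drive_tool(gripper=[1,1,1,1], offset=[[0,0,0.001],[0,0,0.001],[0,0,0],[0,0,0]], turn=[0,0,0,0])

```text
time_s: 15.98
eef_pos: [495.9, 278.9, 157.5]
ee_rot: [0.173, -0.163, -0.657, 0.715]
force: [2.4, 5.8, 7.0]
grip_width: 0.285
```

Run:
```python
from h import *
grip()
```

```text
t 15.98 tcp [495.9 278.9 157.5] yaw 152.52 F [2.4 5.8 7. ] T [ 1.02 -0.38 -0.02] g 0.285
grip stand [ 24.7  -0.9 176.4] F stand [6.3 0.5 7. ] M(stand ey) -1.08
```

The stop is being pushed with about 5–6 N, sustained. Now I lean the bar along the arc about the roller, in stages.

Call:
drive_tool(gripper=[1,1,1,1,1,1], offset=[[0,0,0],[0,0.0005,-0.0017],[0,0.0005,-0.0017],[0,0.0005,-0.0017],[0,0.0005,-0.0017],[0,0,0]], turn=[0,0,0,0,0,0])

```text
time_s: 16.48
eef_pos: [498.8, 284.4, 154.9]
ee_rot: [0.173, -0.163, -0.657, 0.716]
force: [0.6, 3.3, 8.4]
grip_width: 0.285
```

Run:
```python
from h import *
grip()
```

```text
t 16.48 tcp [498.8 284.4 154.9] yaw 152.53 F [0.6 3.3 8.4] T [0.27 0.02 0.  ] g 0.285
grip stand [ 30.9  -1.  173.8] F stand [3.2 1.  8.4] M(stand ey) -0.23
```

Good: the roller still presses on the stop (Fx about 3 N) and on the plate. Next two stages.

Call:
drive_tool(gripper=[1,1,1,1,1,1], offset=[[0,0.0006,-0.002],[0,0.0006,-0.002],[0,0.0007,-0.002],[0,0.0007,-0.0019],[0,0,0],[0,0,0]], turn=[0,0,0,0,0,0])

```text
time_s: 16.98
eef_pos: [502.2, 291.0, 151.3]
ee_rot: [0.173, -0.163, -0.656, 0.716]
force: [1.8, 3.3, 6.4]
grip_width: 0.286
```

Call:
drive_tool(gripper=[1,1,1,1,1,1], offset=[[0,0.0007,-0.002],[0,0.0007,-0.002],[0,0.0008,-0.002],[0,0.0008,-0.0018],[0,0,0],[0,0,0]], turn=[0,0,0,0,0,0])

```text
time_s: 17.48
eef_pos: [505.5, 297.6, 147.3]
ee_rot: [0.173, -0.162, -0.656, 0.716]
force: [1.3, 2.8, 5.0]
grip_width: 0.29
```

Run:
```python
from h import *
grip()
for n in ['side','top']:
    im,d=ctrl.capture(n); x0,y0=(180,200) if n=='side' else (90,150)
    cv2.imwrite(f'pics/{n}8.png',cv2.resize(im[y0:y0+190,x0:x0+240,::-1],None,fx=3,fy=3,interpolation=cv2.INTER_CUBIC))
    for q in ['bar_mid','bar_foot','bar_head','stop']: print(n,q,[(sf(w(n,r['centre'])).round(),round(r['score'],2)) for r in ctrl.pinpoint(n,q)[:2]])
```

```text
t 17.48 tcp [505.5 297.6 147.3] yaw 152.53 F [1.3 2.8 5. ] T [ 0.25 -0.1   0.09] g 0.29
grip stand [ 45.7  -0.9 166.3] F stand [3.1 0.2 5. ] M(stand ey) -0.27
side bar_mid [(array([ 14.,  -5., 101.]), 0.91)]
side bar_foot [(array([-30.,  -2.,  27.]), 0.89)]
side bar_head [(array([ 56.,   0., 174.]), 0.68)]
side stop [(array([-38.,   1.,  19.]), 0.94)]
top bar_mid [(array([ 11.,  -2., 104.]), 0.85)]
top bar_foot [(array([-29.,   1.,  28.]), 0.94)]
top bar_head [(array([ 58.,  -3., 174.]), 0.75)]
top stop [(array([-34.,  -3.,  13.]), 0.88)]
```

View pics/side8.png

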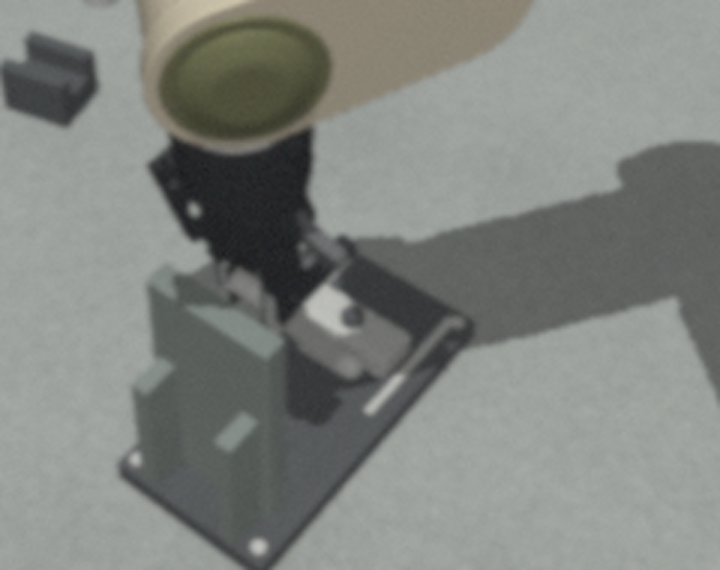

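Roller on the stop, bar square, and the nose still 5–11 mm short of the upright. I'll go on in finer steps.

Call:
drive_tool(gripper=[1,1,1,1,1], offset=[[0,0.0009,-0.0019],[0,0.0009,-0.0019],[0,0.0009,-0.0019],[0,0,0],[0,0,0]], turn=[0,0,0,0,0])

```text
time_s: 18.4
eef_pos: [508.0, 302.2, 144.2]
ee_rot: [0.173, -0.162, -0.656, 0.716]
force: [1.7, 3.5, 4.8]
grip_width: 0.288
```

```bash
python3 -c "
from h import *
grip()"
```

```text
t 18.4 tcp [508.  302.2 144.2] yaw 152.52 F [1.7 3.5 4.8] T [ 0.26 -0.12  0.01] g 0.288
grip stand [ 51.   -0.9 163.1] F stand [3.9 0.  4.8] M(stand ey) -0.29
```

Call:
drive_tool(gripper=[1,1,1,1,1], offset=[[0,0.0009,-0.0015],[0,0.0008,-0.0015],[0,0,0],[0,0,0],[0,0,0]], turn=[0,0,0,0,0])

```text
time_s: 18.82
eef_pos: [509.3, 304.7, 142.3]
ee_rot: [0.173, -0.162, -0.656, 0.716]
force: [1.9, 3.7, 5.1]
grip_width: 0.287
```

```bash
python3 -c "
from h import *
grip()"
```

```text
t 18.82 tcp [509.3 304.7 142.3] yaw 152.52 F [1.9 3.7 5.1] T [ 0.24 -0.16  0.03] g 0.287
grip stand [ 53.8  -1.  161.2] F stand [ 4.2 -0.   5.1] M(stand ey) -0.29
```

Call:
drive_tool(gripper=[1,1,1,1], offset=[[0,0.0008,-0.0015],[0,0.0007,-0.0015],[0,0,0],[0,0,0]], turn=[0,0,0,0])

```text
time_s: 19.15
eef_pos: [510.6, 307.2, 140.4]
ee_rot: [0.173, -0.162, -0.656, 0.716]
force: [1.5, 2.7, 4.7]
grip_width: 0.285
```

```bash
python3 -c "
from h import *
grip()"
```

```text
t 19.15 tcp [510.6 307.2 140.4] yaw 152.52 F [1.5 2.7 4.7] T [ 0.25 -0.06 -0.03] g 0.285
grip stand [ 56.6  -1.  159.4] F stand [ 3.1 -0.1  4.7] M(stand ey) -0.25
```

Call:
drive_tool(gripper=[1,1,1,1], offset=[[0,0.0005,-0.001],[0,0.0005,-0.001],[0,0,0],[0,0,0]], turn=[0,0,0,0])

```text
time_s: 19.48
eef_pos: [511.3, 308.5, 139.4]
ee_rot: [0.174, -0.162, -0.656, 0.717]
force: [-0.3, -0.0, 8.5]
grip_width: 0.29
```

Run:
```python
from h import *
grip()
P={}
for n in ['side','top']:
    im,d=ctrl.capture(n); np.save(n+'9.npy',d); x0,y0=(180,200) if n=='side' else (90,150)
    cv2.imwrite(f'pics/{n}9.png',cv2.resize(im[y0:y0+190,x0:x0+240,::-1],None,fx=3,fy=3,interpolation=cv2.INTER_CUBIC))
    for q in ['bar_mid','bar_foot','bar_head','stop','upright']: print(n,q,[(sf(w(n,r['centre'])).round(),round(r['score'],2)) for r in ctrl.pinpoint(n,q)[:2]])
```

```text
t 19.48 tcp [511.3 308.5 139.4] yaw 152.51 F [-0.3 -0.   8.5] T [-0.18  0.22 -0.01] g 0.29
grip stand [ 58.1  -1.  158.3] F stand [-0.2  0.2  8.5] M(stand ey) 0.27
side bar_mid [(array([20., -2., 98.]), 0.8), (array([80., -1., 15.]), 0.27)]
side bar_foot []
side bar_head [(array([ 67.,   1., 165.]), 0.49)]
side stop [(array([-38.,   2.,  18.]), 0.65)]
side upright [(array([77., -2., 15.]), 0.84), (array([-341., -520.,   -2.]), 0.58)]
top bar_mid [(array([ 15.,  -3., 102.]), 0.95)]
top bar_foot [(array([-30.,  -1.,  29.]), 0.58)]
top bar_head [(array([ 71.,  -2., 164.]), 0.92)]
top stop [(array([-36.,   1.,  14.]), 0.71)]
top upright [(array([76., -4., 23.]), 0.66)]
```

View pics/top9.png

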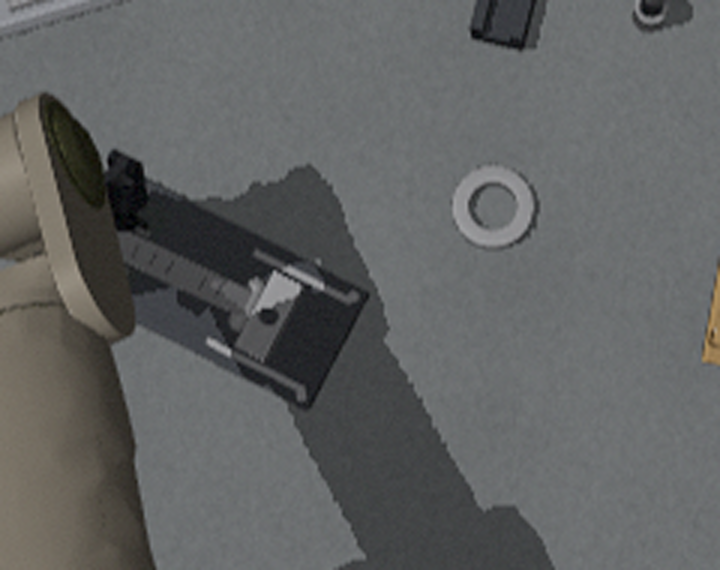

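View pics/side9.png

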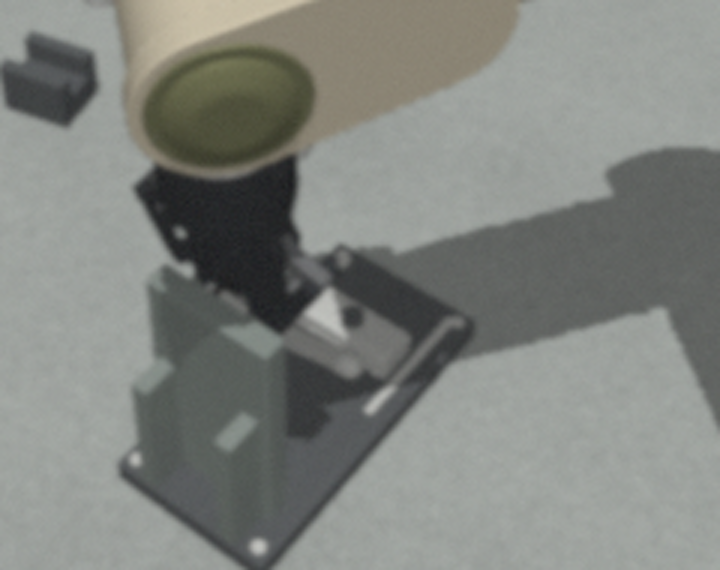

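Fx fell from 3.1 to about 0 while Fz rose, and both networks put the nose at x ≈ 67–71 (68 expected). The nose has reached the upright. I'll open gradually.

Call:
drive_tool(gripper=[0.71,0.69,0.67,0.65,0.62,0.6,0.57,0.55,0.55,0.55], offset=[[0,0,0],[0,0,0],[0,0,0],[0,0,0],[0,0,0],[0,0,0],[0,0,0],[0,0,0],[0,0,0],[0,0,0]], turn=[0,0,0,0,0,0,0,0,0,0])

```text
time_s: 20.92
eef_pos: [511.3, 308.7, 139.2]
ee_rot: [0.173, -0.162, -0.656, 0.716]
force: [-1.1, -0.4, -0.0]
grip_width: 0.452
```

Run:
```python
from h import *
grip()
for n in ['side','top']:
    im,d=ctrl.capture(n); np.save(n+'10.npy',d); x0,y0=(180,200) if n=='side' else (90,150)
    cv2.imwrite(f'pics/{n}10.png',cv2.resize(im[y0:y0+190,x0:x0+240,::-1],None,fx=3,fy=3,interpolation=cv2.INTER_CUBIC))
    for q in ['bar_mid','bar_foot','bar_head','stop']: print(n,q,[(sf(w(n,r['centre'])).round(),round(r['score'],2)) for r in ctrl.pinpoint(n,q)[:2]])
```

```text
t 20.92 tcp [511.3 308.7 139.2] yaw 152.52 F [-1.1 -0.4 -0. ] T [ 0.02  0.   -0.03] g 0.452
grip stand [ 58.3  -1.  158.1] F stand [-0.9  0.8 -0. ] M(stand ey) -0.02
side bar_mid [(array([21., -3., 97.]), 0.69)]
side bar_foot [(array([-30.,  -1.,  23.]), 0.81)]
side bar_head [(array([ 69.,  -3., 168.]), 0.79)]
side stop [(array([-38.,  -2.,  15.]), 0.68)]
top bar_mid [(array([ 17.,  -2., 101.]), 0.59), (array([77.,  0., 19.]), 0.34)]
top bar_foot []
top bar_head []
top stop [(array([-33.,  -1.,  18.]), 0.56)]
```

View pics/side10.png

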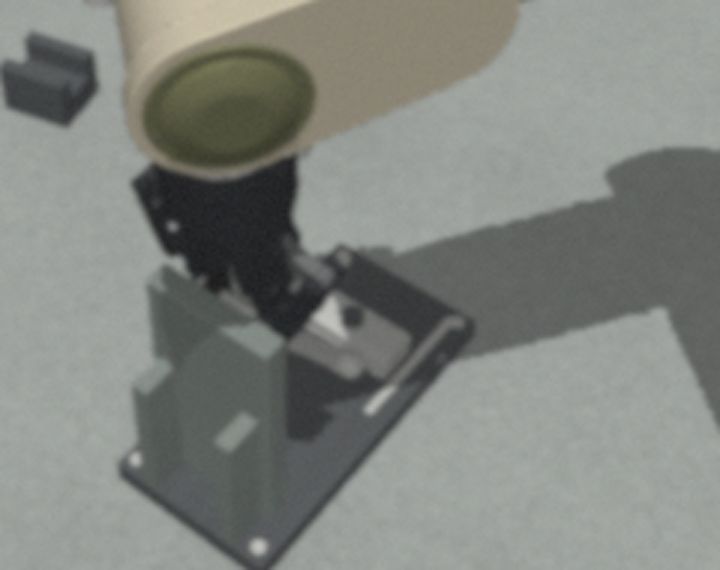

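The bar leans freely and the tool force is about zero. I'll retract straight up, slightly away from the upright.

Call:
drive_tool(gripper=[0.55,0.55,0.55,0.55,0.55,0.55,0.55,0.55,0.55,0.55,0.55,0.55], offset=[[0,-0.003,0.0008],[0,-0.005,0.001],[0,-0.008,0.001],[0,-0.01,0.001],[0,-0.01,0.001],[0,-0.015,0.0015],[0,-0.02,0.002],[0,-0.025,0.002],[0,-0.025,0.002],[0,-0.02,0.002],[0,0,0],[0,0,0]], turn=[0,0,0,0,0,0,0,0,0,0,0,0])

```text
time_s: 22.42
eef_pos: [510.0, 307.4, 282.5]
ee_rot: [0.173, -0.163, -0.657, 0.716]
force: [0.5, 0.7, -0.8]
grip_width: 0.449
```

Run:
```python
from h import *
np.set_printoptions(precision=3,suppress=True)
grip(); s,M=st(); print(s['joints'])
for n in ['side','top']:
    im,d=ctrl.capture(n); np.save(n+'11.npy',d); x0,y0=(180,200) if n=='side' else (90,150)
    cv2.imwrite(f'pics/{n}11.png',cv2.resize(im[y0:y0+190,x0:x0+240,::-1],None,fx=3,fy=3,interpolation=cv2.INTER_CUBIC))
    for q in ['bar_mid','bar_foot','bar_head','stop']: print(n,q,[(sf(w(n,r['centre'])).round(),round(r['score'],2)) for r in ctrl.pinpoint(n,q)[:2]])
```

```text
t 22.42 tcp [510.  307.4 282.5] yaw 152.52 F [ 0.5  0.7 -0.8] T [ 0.03 -0.02 -0.01] g 0.449
grip stand [ 56.5  -0.3 301.5] F stand [ 0.8 -0.1 -0.8] M(stand ey) -0.04
t 22.42 tcp [510.  307.4 282.5] yaw 152.52 F [ 0.5  0.7 -0.8] T [ 0.03 -0.02 -0.01] g 0.449
[ 0.372  0.488  1.115 -0.061  1.597 -2.289]
side bar_mid [(array([23., -3., 97.]), 0.86)]
side bar_foot [(array([-30.,  -3.,  23.]), 0.78)]
side bar_head [(array([ 69.,   1., 168.]), 0.53)]
side stop [(array([-342., -524.,   -4.]), 0.69), (array([-228., -412.,   -3.]), 0.68)]
top bar_mid [(array([ 15.,  -2., 101.]), 0.88)]
top bar_foot [(array([-29.,  -3.,  27.]), 0.83), (array([ 16.,  -2., 101.]), 0.35)]
top bar_head [(array([ 72.,  -0., 169.]), 0.98)]
top stop [(array([-32.,  -2.,  17.]), 0.93)]
```

View pics/side11.png

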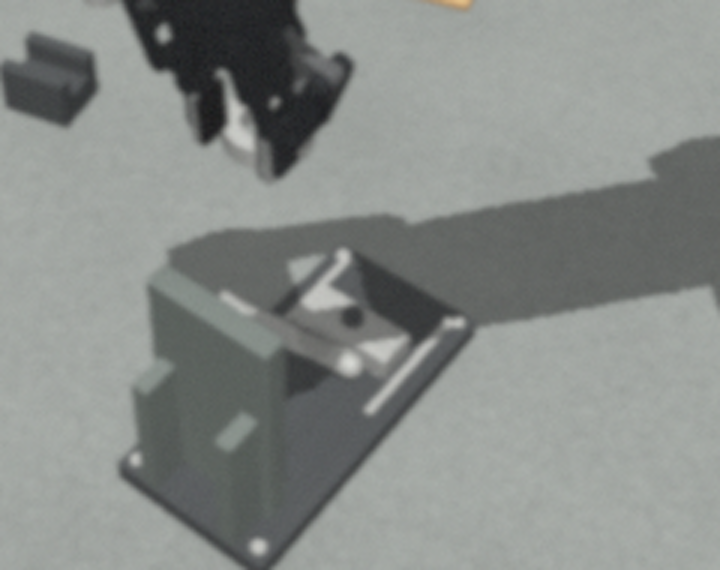

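View pics/top11.png

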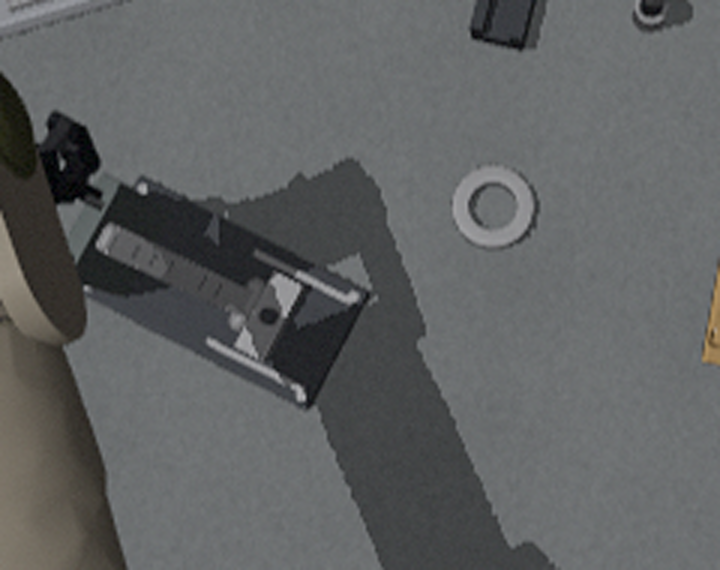

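Both views show the bar leaning on the upright, with the roller at the stop's face and the gripper clear. One last check before handing in: stop shift and squareness, compared with the first depth images.

Run:
```python
from h import *
np.set_printoptions(precision=2,suppress=True)
for n in ['side','top']:
    for k in ['d','11']:
        P=cloud(n,np.load(n+k+'.npy')).reshape(-1,3); s=(P-O)@np.c_[EX,EY,[0,0,1]]
        m=(abs(s[:,2]-38)<1.5)&(s[:,0]<-37.5+3)&(s[:,0]>-75)&(abs(s[:,1])<40)&(abs(s[:,1])>28)
        print(n,k,'stop x',np.percentile(s[m,0],[2,50,98]),m.sum())
    m=(s[:,2]>60)&(s[:,2]<160)&(abs(s[:,1])<25)&(s[:,0]<66)&(s[:,0]>0)
    l=cv2.fitLine(s[m].astype(np.float32),cv2.DIST_HUBER,0,.01,.01).ravel(); print('bar dir',l[:3],m.sum())
```

```text
side d stop x [-65.23 -51.1  -36.32] 79
side 11 stop x [-65.28 -50.68 -36.72] 73
bar dir [ 0.52 -0.    0.85] 160
top d stop x [-67.49 -55.48 -40.36] 40
top 11 stop x [-67.67 -54.48 -39.44] 43
bar dir [0.57 0.   0.82] 299
```

The stop's edges have shifted by less than about 1 mm, which is within noise. The bar lies in the stand's x-z plane, sloped at 55–58°. Handing in.

```bash
python3 -c "
from h import *
print(ctrl.finish_job()); st()"
```

```text
the job is handed in; nothing more can be done
None
the job is handed in; nothing more can be done
```

The bar is leaning in the stand, released and square, and the job was handed in at about 22.5 s. No verdict is reported, so what follows rests on my own checks.

**What I did**
- I gripped the bar by its nose end and lifted it. It drooped to about 70° in the pads.
- I lowered the roller between the stop and the upright and pushed it against the stop. The wrist read about 6 N along the stand, some of it possibly plate friction.
- I tipped the nose onto the upright along an arc about the roller, then opened the fingers and retracted upwards.

**Last checks**
- **Roller:** at the stop's face and on the plate, about 2–3 mm off the middle line.
- **Nose:** on the upright's face, about 150 mm above the plate. The two cameras put it at x ≈ 69 and 72 mm, against 68 mm expected; that is within the networks' 4 mm error.
- **Bar:** inclined 55–58°, square to the stand within noise.
- **Stop:** shifted by less than about 1 mm.
- **Gripper:** clear of everything, wrist force about zero.
- **Bystanders:** I did not re-measure them at the end. The arm kept well clear, and the ones visible in the last pictures look unmoved.

**What went wrong or disagreed**
- I turned the bar while joint 6 was near its limit. That threw the tool off its path by about 100 mm and left it tilted about 5°, but nothing was touched. I corrected the position and worked with the tilt, which lay in the stand's length-and-height plane, so it did not affect squareness.
- Some network reports of the stop were plainly wrong or several millimetres off. I relied on the depth edges for it instead.

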